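Hang the scone basket on the weighing arm

TASK

Pick up the basket of scones by its blue grip and hang its bar in the orange hook of the spring-balanced weighing arm. Keep holding it while you lower it slowly with the sinking arm, and let go only once the arm carries the whole load and has settled, so that it neither drops nor bounces; never push hard on the arm. Leave the basket hanging still, with everything else on the counter where it was.

Things in the scene. Friction and masses are not known exactly. Their poses are not given: they have to be found in the camera images.
- basket_grip (a point): Centre of the blue upright grip block on top of the loose scone basket; axes = basket's, z up. Block 24 mm along x, 18 mm along y, 44 mm tall; take it from above across the 18 mm (fingers closing along y). 178 mm above the basket's underside, 43 mm straight above the hanging bar. Half a turn about z makes no difference to the basket. Mass of basket and scones unknown, 0.27 to 0.83 kg.
- basket_bar (a point): Middle of the basket's hanging bar: round steel, 8 mm thick, along basket y, 135 mm above the underside. Two black collars 20 mm across, inner faces 11 mm either side of this point, bound the part that goes in the hook; from it a 10 mm thick stem rises to the blue grip, whose underside is 21 mm above the bar's middle.
- basket_box (a point): Centre of the basket's aluminium box, 120 (x) by 100 (y) by 45 mm high, filled with scones that stay in it; 22.5 mm above its underside. Two posts 7 mm thick at y = -48.5 and +48.5 mm carry the bar, leaving an open window 90 mm wide between the rim (45 mm up) and the bar (135 mm up).
- hook_seat (a point): Where the middle of the bar lies when hung, in the orange hook at the arm's free end; moves with the arm. x axis: along the arm from tip to column (seen from above); y: the direction the bar must have. The arm is a steel bar 12 mm wide, 14 mm high, its top 4 mm below this point; it must pass through the basket's window, the basket coming from the tip side, the bar 35 mm above this point, then down.
- hook_lip (a point): Top edge of the hook's front lip, at the arm's very tip, about 18 mm above the seat with the arm unloaded; the bar must pass over it. The hook is an open-topped V-shaped saddle 12 mm wide: front lip and lower rear cheek lean outwards about 25 degrees, about 15 mm apart at the bottom and 30 mm at the top.
- balance_arm (a joint): Sinking of the arm, rad: 0 = unloaded, on its upper stop, tip tilted up 0.22 rad; level at 0.22; lower stop 0.72. Pivot to hook 215 mm. Spring about 2.9 N m/rad (60 N/m at the hook) after a preload of about 1 N at the hook; lightly damped, it bounces if let go out of balance. Loaded it settles between about 0.1 and 0.6 depending on the basket's mass (hook 25 to 125 mm lower).
- stand: Fixed stand of the weighing arm: white foot 130 by 150 mm, aluminium column, white scale plate with red pointer, about 248 mm high in all. Origin at the foot's underside below the pivot, which is 205 mm up; arm points to its own -x.
- tub: White plastic bowl, 110 mm across, 65 mm high, loose; origin at its underside.
- mug: Blue mug, 80 mm across, 85 mm high, loose; origin at its underside.
- jar: Amber jar with yellow cap, 70 mm across, 110 mm high, loose; origin at its underside.
- cutter: Steel cutter ring, 64 mm across, 40 mm high, loose; origin at its underside.
- scone: Single loose scone, 54 mm across, 34 mm high; origin at its underside.
- spatula: Spatula lying loose on the counter at the right; origin at its underside, lies along its own x.

How it is judged:
By the outcome, as a careful person would: the job done as asked, in the order asked, and still so for the second after the job is handed in, with the robot touching nothing.
It also fails if it takes over 64 s, if anything falls off the work surface, if the arm or the gripper's body presses on something with over 40 N, if the wrist force passes 120 N, or if a joint passes its speed limit or range.

ROBOT

A 7-joint arm with a two-finger parallel gripper is mounted at the origin on the work surface. World frame = base frame: x ahead of the robot, y to its left, z up, the work surface at z = 0. Lengths are in m, angles in rad, forces in N, time in s.
With the tool pointing down it reaches from about 0.4 to 0.875 m from the base axis. Payload 19.3 kg.
Tool frame: the origin (TCP) lies between the finger pads; the fingertips stand 25 mm ahead of it and the grasp point (between the pads) lies 6 mm ahead of it; y points along the fingers, z is the direction in which the jaws open and shut, and the axes are right-handed (so a half turn about y gives the same grasp; the last joint's range is limited). The gripper opens to 85 mm and grips with 20 to 120 N. Pads are 22 mm wide; open, the fingers measure 114 mm over their backs; the gripper's body (76 mm by 85 mm) begins 54 mm behind the grasp point. The pads swing forward as they close: fully open they stand 13 mm farther back than shut.
Start: joints at [-1.337, 0.521, -0.036, 1.599, 0.021, 1.021, -0.113], TCP at [0.187, 0.596, 0.256] pointing down, gripper open.
Joint ranges: [-2.91, 2.91], [-0.3, 2.13], [-1.5, 1.42], [0.17, 2.43], [-1.26, 4.41], [0.16, 1.93], [-2.52, 2.52]. Speed limits (rad/s): [1.89, 1.89, 2.39, 2.39, 3.01, 3.01, 3.01].

INTERFACE

Orientations are given as a rotation vector (axis times angle).
In Python, from cell import manip, vision gives the robot as it stands.
- The arm moves only by the shell command python3 -m crank 'ROWS' [FORCE]. ROWS is a JSON object of lists of equal length, an entry for each row: "dr": the turn, a rotation vector about the tool's x, y, z in rad, a list of three; "travel": the shift along the tool's x, y, z in m, a list of three; "claw": the opening, from -1 (shut) to 1 (fully open). A call has 1 to 5 rows; each row shifts and turns the commanded pose from where the row before left it, along the tool's axes as they then stand; what a row does not reach is not made up. A row lasts 1/10 s, in which the tool goes at most 50 mm and 8.59 degrees, less where a joint would pass 70% of its speed; a pose out of reach is approached as far as the arm can. A call with a gripper value outside its range is refused whole. The fingers move at their own pace and stop on an object; FORCE is the grip in N (left out, the last holds). Time passes only in rows, so rows that do not move let the fingers close. It gives the time, the measured TCP pose, the force and the opening at its end, in the units of the state.
- manip.state(): the state, without advancing time (a new reading comes with each control period).
- vision.camera(name): name is "scene" or "top"; returns (picture, depth): 400x640x3 uint8, blue, green, red; 400x640 float32, m along the optical axis (not along the pixel's ray), 0 where there is no reading.
- vision.calibration(name): a dict with "camera_matrix" (3x3 intrinsics, pixels), "rvec" (rotation vector, rad) and "tvec" (3), from world to camera coordinates, as OpenCV has them. Camera axes: x right, y down, z forward; pixel columns grow to the right and rows downward; lengths in m; the calibration is good to about 2 mm. A picture is of the moment at which its call begins. calibration takes no time and is no camera call.
- manip.hand_in(): hands the job in, once; it reports no verdict.
The state is a dict: "clock": time; "q": joint angles; "qvel": joint speeds; "joint_torque": joint torques, N m; "tcp_pos": TCP position; "tool_rot": TCP orientation; "ft_force": force on the tool from outside, world axes, zero at the start; "torque": the same for the moment, N m; "finger_gap": finger opening in m.
Only numpy, scipy, OpenCV 4.12 (cv2) and the standard library are available. Lean on these libraries where they do the work, as an engineer would, in place of code of your own. Each camera call takes 0.05 s, during which the arm holds its last target. There are 200 camera calls.

## Working session

There is one attempt and no reset: what is moved stays moved. The work goes in short steps, Python scripts to look and compute and a shell command to move; the robot and the scene stay as the last step left them, time stands still between calls to the robot, and variables do not carry over. Pictures are saved under pics/ and viewed, about 8 in all and at most 12, crops included, and the job is handed in when it is done.

```bash
ls; mkdir -p pics; cat > h.py <<'E'
import numpy as np, cv2
from cell import manip, vision
from scipy.spatial.transform import Rotation as R
def cloud(name):
    p,d=vision.camera(name); c=vision.calibration(name)
    K=np.array(c["camera_matrix"]);Rm=cv2.Rodrigues(np.array(c["rvec"],float))[0];t=np.array(c["tvec"],float).ravel()
    v,u=np.mgrid[:400,:640]; r=np.stack([(u-K[0,2])/K[0,0],(v-K[1,2])/K[1,1],np.ones_like(d)],-1)*d[...,None]
    return p,d,(r-t)@Rm
E
python3 - <<'E'
from h import *
s=manip.state(); print({k:np.round(v,3) for k,v in s.items()})
print(R.from_rotvec(s["tool_rot"]).as_matrix().round(3))
for n in("scene","top"):
    p,d,w=cloud(n); cv2.imwrite(f"pics/{n}0.png",p); np.savez(f"{n}0.npz",p=p,d=d,w=w)
    c=vision.calibration(n);Rm=cv2.Rodrigues(np.array(c["rvec"],float))[0];print(n,-Rm.T@np.array(c["tvec"]).ravel(),Rm[2])
E
```

```text
pics
{'clock': np.float64(0.0), 'q': array([-1.337,  0.522, -0.036,  1.6  ,  0.021,  1.021, -0.113]), 'qvel': array([ 0.   , -0.001,  0.   ,  0.   ,  0.001,  0.   , -0.001]), 'joint_torque': array([ 0.0000e+00, -9.2712e+01,  1.9800e+00, -3.6992e+01,  1.8000e-02,
        8.0000e-03, -0.0000e+00]), 'tcp_pos': array([0.187, 0.596, 0.256]), 'tool_rot': array([-1.559,  0.239, -0.238]), 'ft_force': array([ 0.684, -0.255, -0.848]), 'torque': array([0.024, 0.002, 0.081]), 'finger_gap': np.float64(0.085)}
[[ 0.954 -0.     0.299]
 [-0.299 -0.001  0.954]
 [ 0.    -1.    -0.001]]
scene [ 1.28389004 -0.66442584  1.49831345] [-0.45364851  0.39537718 -0.79867385]
top [3.54383016e-01 1.66148694e-03 2.10896445e+00] [ 0.10537552  0.00186279 -0.99443076]
```

View pics/scene0.png

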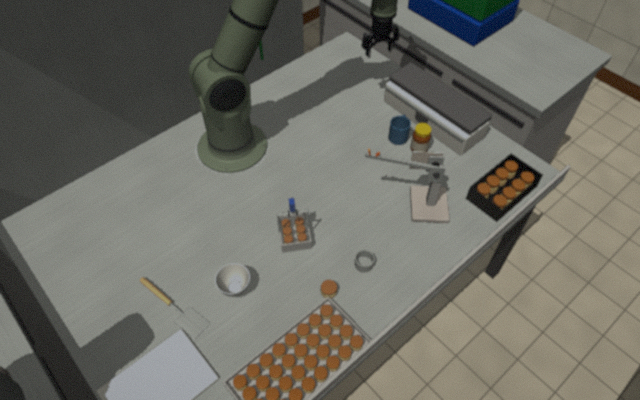

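View pics/top0.png

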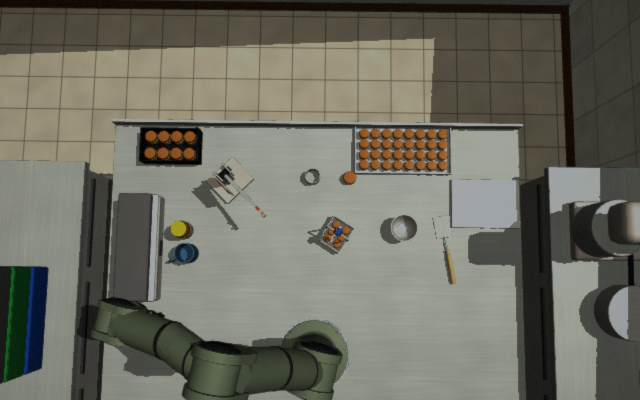

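The scene view shows the basket at about (294,230) with its blue grip at (292,205), and the arm tip and hook at about (370,154). The top view shows the grip at (338,232), the hook at (262,212) and the column at (230,180).

```bash
python3 - <<'E'
from h import *
for n,b,a in(("scene",(270,190,325,255),(355,140,450,185)),("top",(305,205,360,260),(205,150,275,225))):
    z=np.load(n+"0.npz");p,w=z["p"],z["w"]; hsv=cv2.cvtColor(p,cv2.COLOR_BGR2HSV)
    def box(m,b): o=np.zeros_like(m);x0,y0,x1,y1=b;o[y0:y1,x0:x1]=m[y0:y1,x0:x1];return o
    H,S,V=[hsv[...,i].astype(int) for i in range(3)]
    g=box((H>100)&(H<130)&(S>120),b); P=w[g]; print(n,"grip",g.sum(),np.median(P,0).round(4),P.min(0).round(3),P.max(0).round(3)); print(np.round(P[P[:,2]>.165].mean(0),4),"top")
    o=box((H<14)&(S>120)&(w[...,2]>.1),a);P=w[o]; print("orange",o.sum());print(np.c_[np.argwhere(o),P.round(3)][:20])
    m=box((w[...,2]>.03)&(w[...,2]<.055),b);P=w[m];r=cv2.minAreaRect((P[:,:2]*1000).astype(np.float32));print("box",r,len(P))
    m=box((w[...,2]>.12)&(w[...,2]<.15),b);P=w[m];print("bar",len(P));
    if len(P)>3:print(cv2.fitLine(P[:,:2].astype(np.float32),cv2.DIST_HUBER,0,.01,.01).ravel(),P.min(0),P.max(0))
    m=box((w[...,2]>.19),a)&~o;P=w[m];print("arm",len(P),cv2.fitLine(P.astype(np.float32),cv2.DIST_HUBER,0,.01,.01).ravel(),P.min(0),P.max(0))
    cr=lambda q:cv2.resize(p[q[1]:q[3],q[0]:q[2]],(400,400),interpolation=cv2.INTER_CUBIC)
    c=a if n=="top" else (355,130,450,225)
    cv2.imwrite(f"pics/c{n}.png",np.hstack([cr(b),cr(c)]))
a,b=cv2.imread("pics/cscene.png"),cv2.imread("pics/ctop.png")
cv2.imwrite("pics/cc.png",cv2.resize(np.vstack([a,b]),(600,600)))
E
```

```text
scene grip 30 [ 0.4886 -0.0909  0.2007] [ 0.476 -0.097  0.165] [ 0.496 -0.081  0.206]
[ 0.4874 -0.0902  0.1977] top
orange 9
[[1.52e+02 3.78e+02 5.55e-01 2.17e-01 2.63e-01]
 [1.53e+02 3.77e+02 5.57e-01 2.10e-01 2.66e-01]
 [1.53e+02 3.78e+02 5.65e-01 2.05e-01 2.76e-01]
 [1.53e+02 3.79e+02 5.65e-01 2.10e-01 2.72e-01]
 [1.54e+02 3.76e+02 5.60e-01 2.02e-01 2.69e-01]
 [1.54e+02 3.77e+02 5.61e-01 2.06e-01 2.66e-01]
 [1.54e+02 3.78e+02 5.62e-01 2.09e-01 2.66e-01]
 [1.55e+02 3.76e+02 5.60e-01 2.03e-01 2.64e-01]
 [1.55e+02 3.77e+02 5.61e-01 2.06e-01 2.63e-01]]
box ((482.85003662109375, -86.68409729003906), (100.94803619384766, 126.0961685180664), 58.193111419677734) 658
bar 96
[ 0.53510237  0.84478724  0.49684992 -0.06671949] [ 0.45362949 -0.13102327  0.12109358] [ 0.51334051 -0.04214715  0.14740213]
arm 951 [ 0.62003815  0.7567442  -0.20710142  0.6304587   0.2958555   0.23200926] [ 0.52839153 -0.66442584  0.190296  ] [1.28389004 0.38492994 1.49831345]
top grip 33 [ 0.4841 -0.0871  0.1994] [ 0.473 -0.108  0.016] [ 0.497 -0.076  0.215]
[ 0.4834 -0.0868  0.2002] top
orange 16
[[1.82e+02 2.18e+0
[... 444 characters left out ...]
.10e-01 2.65e-01]
 [2.08e+02 2.58e+02 5.60e-01 2.07e-01 2.65e-01]
 [2.08e+02 2.59e+02 5.60e-01 2.03e-01 2.63e-01]
 [2.09e+02 2.56e+02 5.55e-01 2.13e-01 2.72e-01]
 [2.09e+02 2.57e+02 5.57e-01 2.11e-01 2.58e-01]
 [2.09e+02 2.58e+02 5.57e-01 2.07e-01 2.59e-01]
 [2.10e+02 2.57e+02 5.52e-01 2.10e-01 2.64e-01]]
box ((484.5470275878906, -87.12388610839844), (99.4217529296875, 121.15843200683594), 57.85289001464844) 361
bar 50
[ 0.52760756  0.8494882   0.4839123  -0.08708233] [ 0.45536028 -0.12913242  0.1221489 ] [ 0.51141555 -0.04345575  0.14848953]
arm 405 [-0.162729   -0.16530432  0.97272485  0.6339022   0.2856412   0.4126771 ] [0.35438302 0.00166149 0.19064323] [0.72981797 0.38114671 2.10896445]
```

View pics/cc.png

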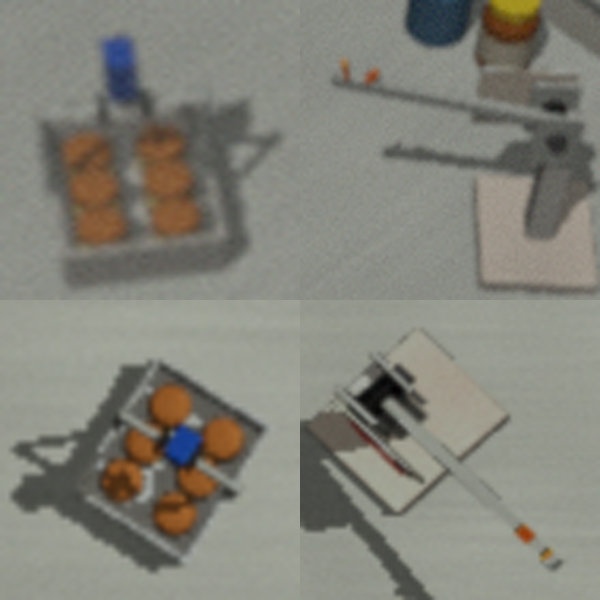

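The crops show the basket's bar running diagonally, with the arm pointing from the column to the lower right in the top view. The rear cheek is at about px (257,208) and the lip at about (262.5,213). Next I fit the arm line.

```bash
python3 - <<'E'
from h import *
for n,b in(("top",(205,150,275,225)),("scene",(355,140,450,185))):
    z=np.load(n+"0.npz");p,w,d=z["p"],z["w"],z["d"]
    m=np.zeros(d.shape,bool);m[b[1]:b[3],b[0]:b[2]]=1
    c=w[...,:2]-np.array([.56,.207]); u=np.array([.57,.82]);
    m&=(d>0)&(w[...,2]>.19)&(w[...,2]<.3)&(c@u<.12)&(c@u>-.06)&(abs(c@np.array([-u[1],u[0]]))<.04)
    P=w[m]; l=cv2.fitLine(P.astype(np.float32),cv2.DIST_HUBER,0,.01,.01).ravel(); l2=cv2.fitLine(P[:,:2].astype(np.float32),cv2.DIST_HUBER,0,.01,.01).ravel()
    print(n,len(P),l.round(4),l2.round(4),np.degrees(np.arctan2(l2[1],l2[0])))
    s=(P[:,:2]-l2[2:])@l2[:2]; s0=s if l2[1]>0 else -s
    uv=np.argwhere(m); o=np.argsort(s0)[:22]
    for i in o: print(uv[i],p[tuple(uv[i])],P[i].round(3),round(s0[i]*1000))
c=vision.calibration("top");K=np.array(c["camera_matrix"]);print(K)
# ray positions at given heights
Rm=cv2.Rodrigues(np.array(c["rvec"],float))[0];C=-Rm.T@np.array(c["tvec"]).ravel()
for uv,zz in(((262.6,213.2),.272),((257.5,208.5),.265)):
    r=Rm.T@np.linalg.inv(K)@[*uv,1];print(uv,C+r*(zz-C[2])/r[2])
E
```

```text
top 141 [ 0.6687  0.6988 -0.2542  0.5836  0.2353  0.2488] [0.692  0.7219 0.5836 0.2353] 46.209026
[217 264] [114 122 119] [0.528 0.185 0.255] -75
[215 266] [124 133 130] [0.536 0.178 0.253] -74
[216 265] [104 112 109] [0.532 0.182 0.253] -74
[215 265] [91 95 93] [0.534 0.18  0.267] -74
[216 264] [84 91 88] [0.531 0.185 0.258] -72
[214 265] [134 144 142] [0.538 0.181 0.265] -71
[215 264] [115 123 119] [0.535 0.185 0.262] -70
[215 263] [128 137 136] [0.533 0.187 0.274] -70
[216 263] [108 114 110] [0.532 0.189 0.254] -69
[214 264] [130 141 138] [0.539 0.185 0.258] -67
[214 263] [120 135 144] [0.538 0.188 0.266] -66
[214 262] [ 73 118 153] [0.536 0.19  0.284] -66
[213 263] [ 72 118 152] [0.54  0.186 0.283] -66
[215 262] [133 143 143] [0.535 0.192 0.26 ] -65
[213 264] [132 146 148] [0.542 0.185 0.258] -65
[212 263] [ 89 134 148] [0.543 0.186 0.288] -64
[213 262] [ 41 104 145] [0.54  0.19  0.282] -63
[214 261] [ 71 127 148] [0.536 0.194 0.279] -63
[212 262] [ 67  91 102] [0.545 0.191 0.269] -59
[213 261] [ 73  96 109] [0.542 0.196 0.262] -58
[212 261] [120 129 129] [0.545 0.196 0.262] -55

[... 721 characters left out ...]
[156 367] [90 94 94] [0.54  0.183 0.258] -48
[149 368] [ 88 121 149] [0.537 0.187 0.285] -47
[148 368] [112 134 149] [0.533 0.191 0.283] -47
[150 368] [ 83 115 149] [0.538 0.187 0.281] -46
[154 368] [ 99 113 121] [0.542 0.185 0.267] -45
[152 368] [ 91 104 125] [0.535 0.192 0.266] -45
[153 368] [102 113 127] [0.538 0.189 0.265] -45
[155 368] [ 92 100 106] [0.542 0.185 0.262] -45
[157 368] [ 96 103 102] [0.544 0.184 0.255] -45
[156 368] [91 98 96] [0.541 0.187 0.255] -45
[[511.95709713   0.         313.55629679]
 [  0.         511.95709713 211.44694297]
 [  0.           0.           1.        ]]
(262.6, 213.2) [0.54009502 0.1887963  0.272     ]
(257.5, 208.5) [0.557662   0.20841348 0.265     ]
```

```bash

python3 -m crank '{"dr":[[0,0,0],[0,0,0],[0,0,0],[0,0,0],[0,0,0]],"travel":[[0.0254,-0.0074,-0.0231],[0.0254,-0.0074,-0.0231],[0.0254,-0.0074,-0.0231],[0.0254,-0.0074,-0.0231],[0.0254,-0.0074,-0.0231]],"claw":[1,1,1,1,1]}'
python3 -m crank '{"dr":[[0,0,0],[0,0,0],[0,0,0],[0,0,0],[0,0,0]],"travel":[[0.0254,-0.0074,-0.0231],[0.0254,-0.0074,-0.0231],[0.0254,-0.0074,-0.0231],[0.0254,-0.0074,-0.0231],[0.0254,-0.0074,-0.0231]],"claw":[1,1,1,1,1]}'
python3 -m crank '{"dr":[[0,0.085,0],[0,0.085,0],[0,0.085,0],[0,0,0]],"travel":[[0,0,0],[0,0,0],[0,0,0],[0,0,0]],"claw":[1,1,1,1]}'
```

```text
clock: 0.6
tcp_pos: [0.2741, 0.4467, 0.2934]
tool_rot: [-1.558, 0.239, -0.238]
ft_force: [0.3, 0.1, -1.1]
finger_gap: 0.0851
clock: 1.1
tcp_pos: [0.3607, 0.2986, 0.3305]
tool_rot: [-1.558, 0.239, -0.238]
ft_force: [0.4, 0.6, -0.1]
finger_gap: 0.0856
clock: 1.5
tcp_pos: [0.3601, 0.2998, 0.3301]
tool_rot: [-1.526, 0.439, -0.439]
ft_force: [-1.4, 0.3, 0.6]
finger_gap: 0.0854
```

Tracking is good, so I go above the basket.

```bash

python3 -m crank '{"dr":[[0,0,0],[0,0,0],[0,0,0],[0,0,0]],"travel":[[0.0259,0.0058,-0.0218],[0.0259,0.0058,-0.0218],[0.0259,0.0058,-0.0218],[0.0259,0.0058,-0.0218]],"claw":[1,1,1,1]}' >/dev/null
python3 -m crank '{"dr":[[0,0,0],[0,0,0],[0,0,0],[0,0,0]],"travel":[[0.0259,0.0058,-0.0218],[0.0259,0.0058,-0.0218],[0.0259,0.0058,-0.0218],[0.0259,0.0058,-0.0218]],"claw":[1,1,1,1]}' >/dev/null
python3 -m crank '{"dr":[[0,0,0],[0,0,0],[0,0,0],[0,0,0],[0,0,0]],"travel":[[0.0259,0.0058,-0.0218],[0.0259,0.0058,-0.0218],[0.0259,0.0058,-0.0218],[0.0259,0.0058,-0.0218],[0,0,0]],"claw":[1,1,1,1,1]}'
cat >> h.py <<'E'
def todo(target,yaw=None):
    s=manip.state();M=R.from_rotvec(s["tool_rot"]).as_matrix()
    print("tcp",s["tcp_pos"].round(4) if hasattr(s["tcp_pos"],"round") else s["tcp_pos"],"q",np.round(s["q"],2),"f",np.round(s["ft_force"],1),"gap",round(float(s["finger_gap"]),4),"t",s["clock"])
    print("travel",(M.T@(np.array(target)-s["tcp_pos"])).round(4),"zyaw",np.degrees(np.arctan2(M[1,2],M[0,2])).round(2),"tooly",M[:,1].round(3))
    if yaw is not None: print("dr_y",np.round(-np.radians(yaw)+np.arctan2(M[1,2],M[0,2]),4))
E
python3 -c "
from h import *
todo([.4848,-.0875,.184],57.9)
p,d,w=cloud('scene');cv2.imwrite('pics/s1.png',cv2.resize(p[150:280,220:400],None,fx=4,fy=4,interpolation=2))"
```

```text
clock: 2.8
tcp_pos: [0.4852, -0.0905, 0.26]
tool_rot: [-1.528, 0.439, -0.439]
ft_force: [0.4, 1.1, 0.1]
finger_gap: 0.0855
tcp [ 0.4852 -0.0905  0.26  ] q [-0.23  0.33  0.37  1.95 -0.15  0.89  1.22] f [0.4 1.1 0.1] gap 0.0855 t 2.8
travel [-0.002   0.076   0.0024] zyaw 57.89 tooly [-0.001 -0.002 -1.   ]
dr_y -0.0002
```

View pics/s1.png

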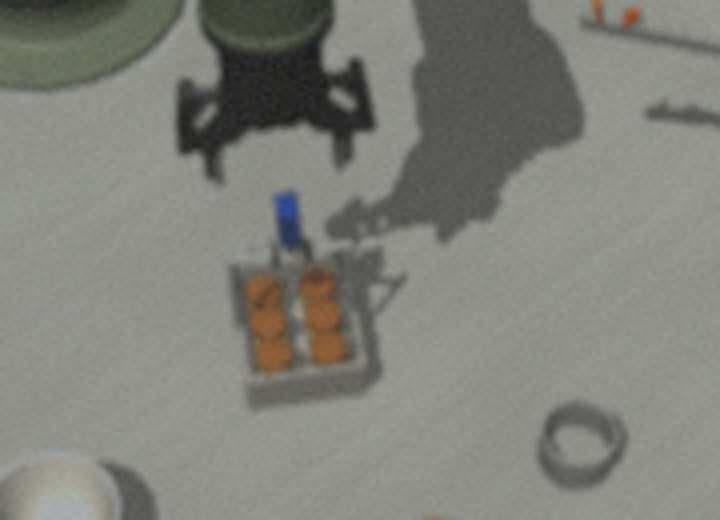

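The jaws sit on either side of the blue grip (at about (287,220)), with the fingers aligned to the bar. I descend and grip.

```bash

python3 -m crank '{"dr":[[0,0,0],[0,0,0],[0,0,0],[0,0,0],[0,0,0]],"travel":[[-0.001,0.016,0.001],[-0.001,0.016,0.0014],[0,0.016,0],[0,0.016,0],[0,0.012,0]],"claw":[1,1,1,1,1]}' 50
python3 -m crank '{"dr":[[0,0,0],[0,0,0],[0,0,0],[0,0,0],[0,0,0]],"travel":[[0,0,0],[0,0,0],[0,0,0],[0,0,0],[0,0,0]],"claw":[-1,-1,-1,-1,-1]}'
python3 -m crank '{"dr":[[0,0,0],[0,0,0],[0,0,0],[0,0,0],[0,0,0]],"travel":[[0,0,0],[0,0,0],[0,0,0],[0,0,0],[0,0,0]],"claw":[-1,-1,-1,-1,-1]}'
```

```text
clock: 3.35
tcp_pos: [0.4844, -0.0826, 0.1839]
tool_rot: [-1.526, 0.436, -0.435]
ft_force: [-0.3, 0.2, 0.3]
finger_gap: 0.0853
clock: 3.85
tcp_pos: [0.4847, -0.0838, 0.1852]
tool_rot: [-1.526, 0.437, -0.438]
ft_force: [0.5, 0.2, -4.7]
finger_gap: 0.0172
clock: 4.35
tcp_pos: [0.4846, -0.0838, 0.185]
tool_rot: [-1.526, 0.438, -0.438]
ft_force: [-2.5, -1.6, 7.8]
finger_gap: 0.0176
```

```bash

python3 -m crank '{"dr":[[0,0,0],[0,0,0],[0,0,0],[0,0,0],[0,0,0]],"travel":[[0,-0.005,0],[0,-0.01,0],[0,-0.02,0],[0,-0.025,0],[0,-0.025,0]],"claw":[-1,-1,-1,-1,-1]}'
python3 -m crank '{"dr":[[0,0,0],[0,0,0],[0,0,0],[0,0,0],[0,0,0]],"travel":[[0,-0.025,0],[0,-0.025,0],[0,-0.025,0],[0,-0.015,0],[0,0,0]],"claw":[-1,-1,-1,-1,-1]}'
python3 -m crank '{"dr":[[0,0,0],[0,0,0],[0,0,0],[0,0,0],[0,0,0]],"travel":[[0,0,0],[0,0,0],[0,0,0],[0,0,0],[0,0,0]],"claw":[-1,-1,-1,-1,-1]}'
python3 -c "
from h import *
todo([.445,.091,.36],136)
for i in range(6):
  p,d,w=cloud('scene');print(np.round(manip.state()['ft_force'],2))
cv2.imwrite('pics/s2.png',cv2.resize(p[100:280,220:460],None,fx=3,fy=3,interpolation=2))"
```

```text
clock: 4.85
tcp_pos: [0.4844, -0.0835, 0.2712]
tool_rot: [-1.526, 0.438, -0.438]
ft_force: [-0.6, -1.1, -3.8]
finger_gap: 0.0176
clock: 5.35
tcp_pos: [0.4851, -0.0836, 0.3619]
tool_rot: [-1.525, 0.435, -0.44]
ft_force: [-0.4, -0.3, -5.6]
finger_gap: 0.0171
clock: 5.85
tcp_pos: [0.4846, -0.0836, 0.3594]
tool_rot: [-1.526, 0.438, -0.438]
ft_force: [0.4, 0.5, -5.0]
finger_gap: 0.0175
tcp [ 0.4846 -0.0836  0.3594] q [-0.28  0.21  0.39  1.82 -0.09  1.13  1.16] f [ 0.4  0.5 -5. ] gap 0.0175 t 5.85
travel [-0.1261 -0.0006  0.127 ] zyaw 57.98 tooly [-0.001 -0.    -1.   ]
dr_y -1.3618
[ 0.37 -0.44 -3.82]
[-0.02  0.58 -4.56]
[-0.32 -0.04 -4.79]
[-0.7   0.34 -4.13]
[ 0.17 -0.68 -5.21]
[ 0.04 -0.08 -3.31]
```

View pics/s2.png

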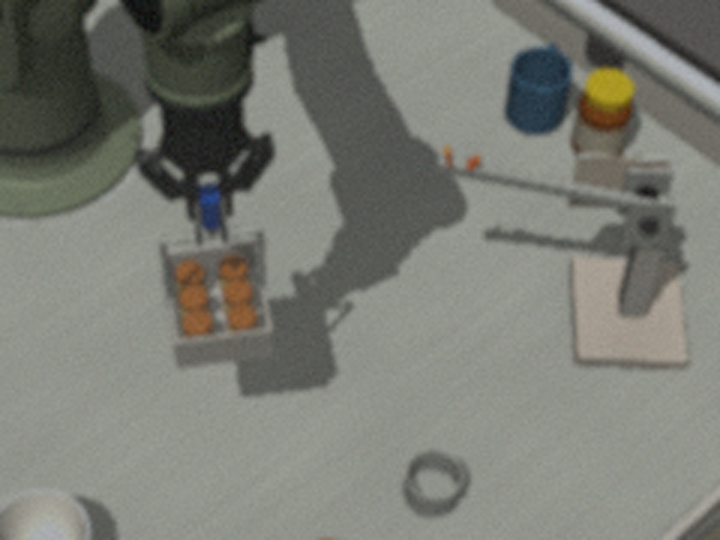

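The basket is held level and hangs clear of the counter, weighing about 4.5 N. I turn it by -102° (the joint 7 range favours this way), then move to the pre-hook point.

```bash

python3 -m crank '{"dr":[[0,0.04,0],[0,0.08,0],[0,0.12,0],[0,0.13,0],[0,0.13,0]],"travel":[[0,0,0],[0,0,0],[0,0,0],[0,0,0],[0,0,0]],"claw":[-1,-1,-1,-1,-1]}' >/dev/null
python3 -m crank '{"dr":[[0,0.13,0],[0,0.13,0],[0,0.13,0],[0,0.13,0],[0,0.13,0]],"travel":[[0,0,0],[0,0,0],[0,0,0],[0,0,0],[0,0,0]],"claw":[-1,-1,-1,-1,-1]}'
python3 -m crank '{"dr":[[0,0.13,0],[0,0.13,0],[0,0.13,0],[0,0.13,0],[0,0.11,0]],"travel":[[0,0,0],[0,0,0],[0,0,0],[0,0,0],[0,0,0]],"claw":[-1,-1,-1,-1,-1]}' >/dev/null
python3 -m crank '{"dr":[[0,0,0],[0,0,0],[0,0,0]],"travel":[[0,0,0],[0,0,0],[0,0,0]],"claw":[-1,-1,-1]}'
python3 -c "
from h import *
todo([.445,.091,.36],-44)"
```

```text
clock: 7.15
tcp_pos: [0.4846, -0.0835, 0.3597]
tool_rot: [-1.138, 1.314, -1.314]
ft_force: [1.2, 0.1, -5.1]
finger_gap: 0.0171
clock: 7.95
tcp_pos: [0.4846, -0.0835, 0.3597]
tool_rot: [-0.744, 1.747, -1.747]
ft_force: [0.2, -0.2, -3.9]
finger_gap: 0.0175
tcp [ 0.4846 -0.0835  0.3597] q [-0.51  0.24  0.69  1.83 -0.17  1.13 -0.53] f [ 0.2 -0.2 -3.9] gap 0.0175 t 7.95
travel [-0.0984 -0.0003 -0.1495] zyaw -43.84 tooly [ 0.  0. -1.]
dr_y 0.0027
```

```bash

python3 -m crank '{"dr":[[0,0,0],[0,0,0],[0,0,0],[0,0,0],[0,0,0]],"travel":[[-0.004,0,-0.006],[-0.008,0,-0.012],[-0.014,0,-0.021],[-0.016,0,-0.025],[-0.016,0,-0.025]],"claw":[-1,-1,-1,-1,-1]}' >/dev/null
python3 -m crank '{"dr":[[0,0,0],[0,0,0],[0,0,0],[0,0,0],[0,0,0]],"travel":[[-0.016,0,-0.025],[-0.012,0,-0.018],[-0.008,0,-0.012],[-0.004,0,-0.0055],[0,0,0]],"claw":[-1,-1,-1,-1,-1]}' >/dev/null
python3 -m crank '{"dr":[[0,0,0],[0,0,0],[0,0,0]],"travel":[[0,0,0],[0,0,0],[0,0,0]],"claw":[-1,-1,-1]}'
cat > look.py <<'E'
from h import *
import sys
xh=np.array([np.cos(np.radians(46)),np.sin(np.radians(46))]);yh=np.array([-xh[1],xh[0]]);seat=np.array([.549,.199])
s=manip.state();tcp=np.array(s["tcp_pos"]);ims=[]
for n,c in(("scene",(270,60,450,210)),("top",(200,150,380,300))):
    p,d,w=cloud(n);hsv=cv2.cvtColor(p,cv2.COLOR_BGR2HSV);H,S,V=[hsv[...,i].astype(int) for i in range(3)]
    near=np.linalg.norm(w[...,:2]-tcp[:2],axis=-1)<.12; z=w[...,2]-tcp[2]
    f=lambda m:((w[m][:,:2]-seat)@np.c_[xh,yh]).astype(np.float32)*1000
    for nm,m in(("grip",near&(H>100)&(H<130)&(S>110)&(abs(z+.006)<.04)),("bar",near&(abs(z+.049)<.012)),("rim",near&(z>-.152)&(z<-.128))):
        if m.sum()>4: P=f(m);r=cv2.minAreaRect(P);print(n,nm,m.sum(),"hookxy mm",np.median(P,0).round(1),"z",np.median(w[m][:,2]).round(3),"rect",np.round(r[0],1),np.round(r[1],1),round(r[2],1))
    o=(H<16)&(S>110)&(w[...,2]>.12)&(abs(f(np.ones_like(near)).reshape(400,640,2)).max(-1)<40)&(np.linalg.norm(w[...,:2]-seat,axis=-1)<.04)
    if o.sum():print(n,"orange",np.c_[f(o),w[o][:,2]*1000].round(0).astype(int).tolist()[:16])
    ims.append(cv2.resize(p[c[1]:c[3],c[0]:c[2]],(400,333),interpolation=2))
cv2.imwrite(sys.argv[1],np.hstack(ims)); print("tcp hookxy",((tcp[:2]-seat)@np.c_[xh,yh]*1000).round(1)); todo([*seat,.36],-44)
E
python3 look.py pics/l1.png
```

```text
clock: 9.25
tcp_pos: [0.4453, 0.0902, 0.3597]
tool_rot: [-0.741, 1.749, -1.749]
ft_force: [-0.6, 0.3, -3.6]
finger_gap: 0.0175
scene bar 50 hookxy mm [-153.4  -19.4] z 0.314 rect [-153.3  -19.5] [15.6 66.9] 2.1
scene rim 704 hookxy mm [-150.5   -6.9] z 0.218 rect [-153.     0.2] [120.1 111.1] 0.1
scene orange [[-16, 1, 284], [-16, -1, 281], [-13, -4, 280], [-13, -6, 277], [14, 10, 261], [17, 4, 268], [20, 3, 270], [-12, -2, 269], [11, 8, 259], [14, 1, 266], [17, 0, 268], [19, -3, 272], [11, 4, 259], [13, -4, 267], [17, -1, 265], [19, -6, 269]]
top rim 15 hookxy mm [-208.6  -43.8] z 0.218 rect [-207.   -41.2] [16.4 33.3] 38.3
top orange [[20, 0, 266], [18, -2, 265], [16, -5, 264], [19, 5, 275], [16, 3, 274], [14, 0, 275], [13, -2, 263], [11, -5, 263], [15, 5, 270], [13, 3, 263], [12, 0, 251], [9, -2, 256], [10, 5, 269], [9, 3, 253]]
tcp hookxy [-150.3   -1. ]
tcp [0.4453 0.0904 0.3597] q [-0.84  0.15  0.59  1.91 -0.09  1.12 -0.99] f [ 0.1  0.6 -4.4] gap 0.0174 t 9.35
travel [-0.1502 -0.0003 -0.001 ] zyaw -44.05 tooly [ 0. -0. -1.]
dr_y -0.0008
```

View pics/l1.png

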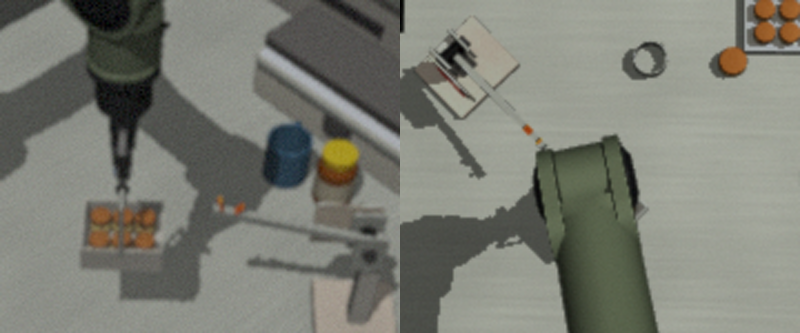

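The basket is level in front of the tip and aligned with the arm: bar about 2.5 mm behind the TCP, lateral error about 1 mm. The hook's lip and cheek are at about (220,203) and (240,210) in the left view. I move in 8 mm lower, with force checks.

```bash

python3 -m crank '{"dr":[[0,0,0],[0,0,0],[0,0,0],[0,0,0],[0,0,0]],"travel":[[-0.004,0.004,-0.001],[-0.01,0.004,0],[-0.02,0,0],[-0.02,0,0],[-0.02,0,0]],"claw":[-1,-1,-1,-1,-1]}'
python3 -m crank '{"dr":[[0,0,0],[0,0,0],[0,0,0],[0,0,0],[0,0,0]],"travel":[[-0.02,0,0],[-0.02,0,0],[-0.016,0,0],[-0.012,0,0],[-0.006,0,0]],"claw":[-1,-1,-1,-1,-1]}'
python3 -m crank '{"dr":[[0,0,0],[0,0,0],[0,0,0],[0,0,0]],"travel":[[-0.0045,0,0],[0,0,0],[0,0,0],[0,0,0]],"claw":[-1,-1,-1,-1]}'
python3 look.py pics/l2.png
```

```text
clock: 9.85
tcp_pos: [0.4968, 0.1461, 0.3511]
tool_rot: [-0.743, 1.748, -1.748]
ft_force: [-0.2, -0.9, -3.6]
finger_gap: 0.0174
clock: 10.35
tcp_pos: [0.5478, 0.199, 0.3509]
tool_rot: [-0.744, 1.748, -1.749]
ft_force: [-0.2, -0.5, -4.9]
finger_gap: 0.0174
clock: 10.75
tcp_pos: [0.5502, 0.2008, 0.3519]
tool_rot: [-0.742, 1.749, -1.749]
ft_force: [0.1, -0.8, -4.2]
finger_gap: 0.0175
scene bar 56 hookxy mm [ -2.3 -15.5] z 0.306 rect [ -0.7 -20.1] [66.7 16.2] 89.1
scene rim 601 hookxy mm [ -8.4 -16.4] z 0.21 rect [30.   1.7] [181.7 108.9] 1.0
scene orange [[-34, -15, 495], [21, -30, 473], [-10, -10, 409], [-13, -3, 279], [-9, 3, 272], [-13, -4, 275], [-12, -5, 272], [14, 5, 263], [17, 1, 267], [19, -6, 274], [10, -1, 264], [14, -2, 265], [17, -2, 265], [20, -4, 267], [14, -2, 261], [-31, 22, 217]]
top rim 86 hookxy mm [-35.7 -28.5] z 0.209 rect [-28.7 -18.2] [58.1 63.8] 90.0
top orange [[3, -37, 209], [-3, -37, 211], [-1, -32, 199], [-6, -34, 218], [-6, -37, 200], [-6, -29, 218], [-7, -31, 206], [-10, -29, 205], [-11, -26, 199], [-15, -29, 208], [-14, -24, 201], [-20, -29, 206], [-23, -31, 202], [-19, -21, 211], [-21, -23, 210], [-23, -26, 207]]
tcp hookxy [2.1 0.4]
tcp [0.5503 0.201  0.3519] q [-0.83  0.41  0.54  1.6  -0.22  1.19 -1.01] f [-0.3 -0.2 -4. ] gap 0.0172 t 10.85
travel [ 0.0023 -0.0081  0.0005] zyaw -44.02 tooly [ 0.  0. -1.]
dr_y -0.0003
```

View pics/l2.png

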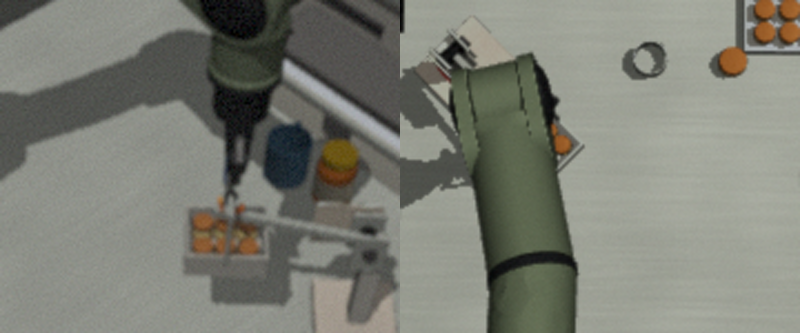

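The arm now passes through the window and the bar is above the hook between lip and cheek (left view, about (232,203)). I lower to just above the seat.

```bash

python3 -m crank '{"dr":[[0,0,0],[0,0,0],[0,0,0],[0,0,0],[0,0,0]],"travel":[[0,0.004,0],[0,0.006,0],[0,0.006,0],[0,0.005,0],[0,0.004,0]],"claw":[-1,-1,-1,-1,-1]}'
python3 -m crank '{"dr":[[0,0,0],[0,0,0],[0,0,0],[0,0,0],[0,0,0]],"travel":[[0,0.003,0],[0,0.002,0],[0,0.002,0],[0,0.002,0],[0,0.002,0]],"claw":[-1,-1,-1,-1,-1]}'
python3 look.py pics/l3.png | grep -v top
python3 -c "
from h import *
print(np.mean([ (vision.camera('top'),manip.state()['ft_force'])[1] for _ in range(6)],0).round(2))"
```

```text
clock: 11.35
tcp_pos: [0.5503, 0.2012, 0.326]
tool_rot: [-0.743, 1.749, -1.749]
ft_force: [-1.1, -0.6, -4.1]
finger_gap: 0.0175
clock: 11.85
tcp_pos: [0.5505, 0.2012, 0.3156]
tool_rot: [-0.742, 1.748, -1.748]
ft_force: [0.8, 0.5, -4.4]
finger_gap: 0.0174
scene bar 113 hookxy mm [-0.1 -5.4] z 0.269 rect [ -1.8 -10.7] [70.8 53.8] 56.5
scene rim 663 hookxy mm [-2.4 -4.9] z 0.174 rect [ 0.2 -0.4] [119.1 113.6] 0.1
scene orange [[-16, -2, 282], [-13, 0, 275], [-9, 4, 271], [-13, -7, 279], [-9, -3, 270], [16, -2, 270], [-9, -10, 273], [13, -3, 267], [17, -1, 265], [11, -5, 263], [14, -5, 264], [-8, 36, 172], [-5, 36, 172], [-1, 37, 171], [-25, 28, 176], [-22, 25, 179]]
tcp hookxy [2.6 0.5]
tcp [0.5503 0.2012 0.3155] q [-0.82  0.45  0.52  1.65 -0.24  1.11 -0.99] f [-0.1 -0.2 -4. ] gap 0.017 t 11.95
travel [ 0.0025 -0.0445  0.0005] zyaw -44.0 tooly [-0. -0. -1.]
dr_y -0.0
[-0.13 -0.11 -4.49]
```

```bash

python3 -m crank '{"dr":[[0,0,0],[0,0,0],[0,0,0],[0,0,0],[0,0,0]],"travel":[[0,0.0015,0],[0,0.0015,0],[0,0.0015,0],[0,0.0015,0],[0.0005,0.0015,0]],"claw":[-1,-1,-1,-1,-1]}'
python3 -m crank '{"dr":[[0,0,0],[0,0,0],[0,0,0],[0,0,0],[0,0,0]],"travel":[[0.0003,0.0015,0],[0.0003,0.0015,0],[0.0003,0.0015,0],[0.0003,0.0015,0],[0.0003,0.0015,0]],"claw":[-1,-1,-1,-1,-1]}'
python3 -c "
from h import *
print(np.mean([ (vision.camera('top'),manip.state()['ft_force'])[1] for _ in range(8)],0).round(2))"
python3 look.py pics/l4.png | grep -v top
```

```text
clock: 12.75
tcp_pos: [0.5501, 0.2009, 0.3081]
tool_rot: [-0.742, 1.748, -1.748]
ft_force: [0.4, 0.6, -2.3]
finger_gap: 0.0175
clock: 13.25
tcp_pos: [0.549, 0.1998, 0.3006]
tool_rot: [-0.742, 1.749, -1.749]
ft_force: [0.8, 0.5, -2.7]
finger_gap: 0.0177
[ 0.17  0.11 -2.96]
scene bar 146 hookxy mm [ 0.9 -3.7] z 0.251 rect [25.8 -0.9] [102.2  66.5] 28.2
scene rim 679 hookxy mm [-4.8 -2.7] z 0.159 rect [-1.9  4. ] [119.7 113.2] 0.4
scene orange [[-15, 4, 267], [-19, -3, 270], [-15, 1, 265], [-15, -7, 269], [-15, -3, 260], [-11, 1, 256], [14, 0, 258], [-15, -6, 259], [-11, -1, 253], [11, 0, 253], [14, -7, 261], [-11, -3, 251], [8, -4, 253], [11, -6, 255], [-11, 36, 157], [-8, 32, 161]]
tcp hookxy [0.6 0.5]
tcp [0.5491 0.1998 0.3008] q [-0.81  0.46  0.52  1.68 -0.25  1.07 -0.99] f [-0.1 -0.8 -2.5] gap 0.0173 t 13.75
travel [ 0.0006 -0.0592  0.0005] zyaw -44.0 tooly [ 0.  0. -1.]
dr_y -0.0001
```

View pics/l4.png

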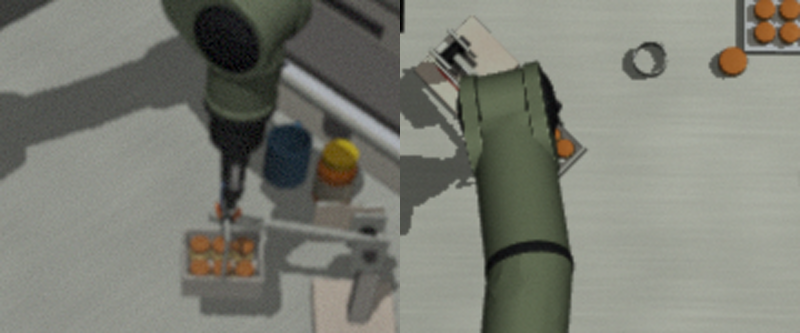

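The bar is in the hook, and the lip has sunk from 284 to about 270 mm with the hand load down from 4.5 to 3.0 N. I continue slowly.

```bash

python3 -m crank '{"dr":[[0,0,0],[0,0,0],[0,0,0],[0,0,0],[0,0,0]],"travel":[[0.0002,0.0015,0],[0.0002,0.0015,0],[0.0002,0.0015,0],[0.0002,0.0015,0],[0.0002,0.0015,0]],"claw":[-1,-1,-1,-1,-1]}'
python3 -m crank '{"dr":[[0,0,0],[0,0,0],[0,0,0],[0,0,0],[0,0,0]],"travel":[[0.0001,0.0015,0],[0.0001,0.0015,0],[0.0001,0.0015,0],[0.0001,0.0015,0],[0.0001,0.0015,0]],"claw":[-1,-1,-1,-1,-1]}' | grep ft
python3 -m crank '{"dr":[[0,0,0],[0,0,0],[0,0,0],[0,0,0],[0,0,0]],"travel":[[0.0001,0.0015,0],[0,0.0015,0],[0.0001,0.0015,0],[0,0.0015,0],[0.0001,0.0015,0]],"claw":[-1,-1,-1,-1,-1]}' | grep ft
python3 -m crank '{"dr":[[0,0,0],[0,0,0],[0,0,0],[0,0,0],[0,0,0]],"travel":[[0,0.0015,0],[0,0.0015,0],[0,0.0015,0],[0,0.0015,0],[0,0.0015,0]],"claw":[-1,-1,-1,-1,-1]}'
python3 -c "
from h import *
print(np.mean([ (vision.camera('top'),manip.state()['ft_force'])[1] for _ in range(10)],0).round(2))"
python3 look.py pics/l5.png | grep -v top
```

```text
clock: 14.25
tcp_pos: [0.5483, 0.199, 0.293]
tool_rot: [-0.742, 1.749, -1.749]
ft_force: [-0.8, -1.2, -2.4]
finger_gap: 0.0174
ft_force: [-0.3, -1.2, -1.4]
ft_force: [-1.3, -1.6, -2.5]
clock: 15.75
tcp_pos: [0.5478, 0.1984, 0.2706]
tool_rot: [-0.742, 1.749, -1.749]
ft_force: [-1.0, -2.6, -0.7]
finger_gap: 0.0174
[-1.41 -1.53 -1.04]
scene bar 237 hookxy mm [26.9 -2.6] z 0.218 rect [44.8 -0.8] [143.   66.3] 17.8
scene rim 645 hookxy mm [-8.2 -3.1] z 0.129 rect [-3.8  2.6] [120.2 113.3] 0.2
scene orange [[4, -33, 404], [-23, 1, 236], [-23, -1, 233], [-19, 0, 233], [5, -15, 250], [-22, -1, 229], [-19, -4, 232], [7, 0, 229], [-19, 0, 223], [4, 2, 221], [7, 0, 225], [10, -2, 226], [3, -11, 231], [7, -2, 221], [-30, 24, 139], [-12, 35, 126]]
tcp hookxy [-1.2  0.5]
tcp [0.5478 0.1985 0.2707] q [-0.8   0.48  0.51  1.72 -0.27  1.01 -0.97] f [-1.4 -1.1 -0.5] gap 0.0174 t 16.35
travel [-0.0012 -0.0893  0.0005] zyaw -44.01 tooly [ 0.  0. -1.]
dr_y -0.0001
```

The hand load is 1.0 N, but there is a sideways push of about 2 N toward the tip: the bar rides the rear cheek. I shift 3 mm toward the tip and check.

```bash

python3 -m crank '{"dr":[[0,0,0],[0,0,0],[0,0,0],[0,0,0],[0,0,0]],"travel":[[0.0008,0.0005,0],[0.0008,0.0005,0],[0.0008,0.0005,0],[0.0006,0.0005,0],[0,0,0]],"claw":[-1,-1,-1,-1,-1]}' |grep ft
python3 -c "
from h import *
F=np.mean([ (vision.camera('top'),manip.state()['ft_force'])[1] for _ in range(10)],0);print(F.round(2),manip.state()['tcp_pos'])"
python3 -m crank '{"dr":[[0,0,0],[0,0,0],[0,0,0],[0,0,0],[0,0,0]],"travel":[[0.0002,0.0012,0],[0.0002,0.0012,0],[0.0002,0.0012,0],[0.0002,0.0012,0],[0.0002,0.0012,0]],"claw":[-1,-1,-1,-1,-1]}' |grep ft
python3 -c "
from h import *
F=np.mean([ (vision.camera('top'),manip.state()['ft_force'])[1] for _ in range(10)],0);print(F.round(2),manip.state()['tcp_pos'])"
```

```text
ft_force: [1.0, 0.9, -0.3]
[ 1.1   1.46 -0.66] [0.54568493 0.19634195 0.26868725]
ft_force: [1.8, 2.2, -0.4]
[ 1.11  1.09 -0.64] [0.54497661 0.19550422 0.26270133]
```

```bash

python3 -m crank '{"dr":[[0,0,0],[0,0,0],[0,0,0],[0,0,0],[0,0,0]],"travel":[[-0.0005,0.0012,0],[-0.0005,0.0012,0],[-0.0005,0.0012,0],[-0.0003,0.0012,0],[0,0,0]],"claw":[-1,-1,-1,-1,-1]}' |grep ft
python3 -c "
from h import *
F=np.mean([ (vision.camera('top'),manip.state()['ft_force'])[1] for _ in range(12)],0);print(F.round(2),manip.state()['tcp_pos'],np.round(manip.state()['torque'],2))"
python3 look.py pics/l6.png | grep -v top
```

```text
ft_force: [-2.7, -1.6, -0.6]
[-1.97 -2.17 -0.05] [0.54622493 0.19688148 0.25788727] [-0.57  0.46  0.03]
scene bar 243 hookxy mm [35.  -3.6] z 0.207 rect [43.7 -0.3] [135.7  65.9] 20.1
scene rim 657 hookxy mm [-9.1 -7.4] z 0.116 rect [-6.6  0.8] [119.7 109.4] 0.1
scene orange [[-25, -2, 225], [-22, 1, 222], [-25, -8, 227], [-21, 1, 217], [7, -5, 225], [-22, -5, 218], [-18, -4, 217], [4, -3, 218], [8, -2, 216], [-18, -3, 212], [5, 2, 207], [9, 2, 207], [-18, -7, 211], [1, -12, 218], [5, -5, 210], [-15, 29, 122]]
tcp hookxy [-3.5  0.5]
tcp [0.5462 0.1969 0.2579] q [-0.8   0.49  0.5   1.74 -0.28  0.98 -0.96] f [-1.8 -1.9  0.4] gap 0.0169 t 19.55
travel [-0.0034 -0.1021  0.0005] zyaw -44.0 tooly [ 0. -0. -1.]
dr_y -0.0001
```

View pics/l6.png

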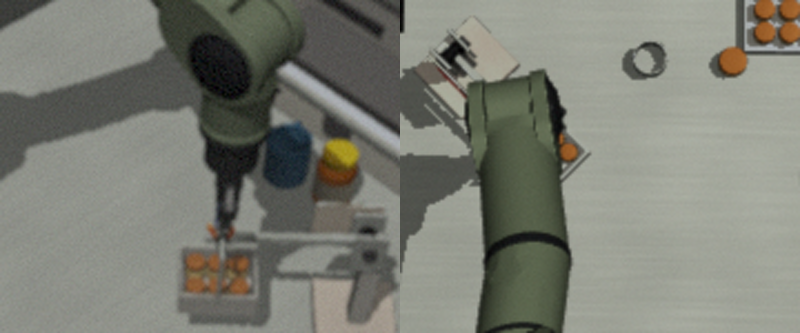

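The arm is nearly level and carries nearly all the load (hand about 0 N vertically). I take out the remaining sideways force before releasing.

```bash

python3 -m crank '{"dr":[[0,0,0],[0,0,0],[0,0,0],[0,0,0],[0,0,0]],"travel":[[0.0005,0,0],[0.0004,0,0],[0,0,0],[0,0,0],[0,0,0]],"claw":[-1,-1,-1,-1,-1]}' |grep ft
python3 -c "
from h import *
F=np.mean([ (vision.camera('top'),manip.state()['ft_force'])[1] for _ in range(20)],0);print(F.round(2),manip.state()['tcp_pos'],np.round(manip.state()['torque'],2))"
```

```text
ft_force: [1.7, 1.1, -0.6]
[ 1.66  1.96 -0.02] [0.54560316 0.1962217  0.25788429] [ 0.44 -0.4  -0.  ]
```

```bash

python3 -m crank '{"dr":[[0,0,0],[0,0,0],[0,0,0],[0,0,0],[0,0,0]],"travel":[[-0.0002,0,0],[-0.0002,0,0],[0,0,0],[0,0,0],[0,0,0]],"claw":[-1,-1,-1,-1,-1]}' |grep ft
python3 -c "
from h import *
F=np.mean([ (vision.camera('top'),manip.state()['ft_force'])[1] for _ in range(20)],0);print(F.round(2),manip.state()['tcp_pos'],np.round(manip.state()['torque'],2))"
```

```text
ft_force: [-0.8, 0.5, -0.6]
[-1.83 -1.04 -0.19] [0.54586048 0.1964552  0.25786591] [-0.41  0.55  0.02]
```

```bash
python3 -c "
from h import *
for _ in range(16):
  vision.camera('top');s=manip.state();print(np.round(s['clock'],2),np.round(s['ft_force'],1),np.round(s['torque'],2),np.round(1000*np.array(s['tcp_pos']),2))"
```

```text
22.6 [-2.5 -1.3 -0.2] [-0.45  0.6  -0.03] [545.87 196.48 257.87]
22.65 [-2.6 -2.  -0.3] [-0.45  0.66 -0.02] [545.88 196.51 257.88]
22.7 [-3.  -1.1  0.6] [-0.38  0.56 -0.01] [545.9  196.47 257.89]
22.75 [-2.4 -1.8 -0.6] [-0.43  0.59 -0.06] [545.9  196.5  257.91]
22.8 [-2.9 -1.7 -0.3] [-0.49  0.57  0.03] [545.86 196.49 257.89]
22.85 [-1.9 -2.5 -0.3] [-0.46  0.59 -0.03] [545.89 196.48 257.88]
22.9 [-3.6 -1.7 -0.6] [-0.41  0.57 -0.03] [545.88 196.49 257.89]
22.95 [-1.9 -1.2  0.6] [-0.45  0.58  0.  ] [545.89 196.54 257.89]
23.0 [-2.3 -1.8 -0.4] [-0.44  0.6   0.01] [545.9  196.53 257.91]
23.05 [-2.  -1.6  0.1] [-0.41  0.59 -0.05] [545.88 196.52 257.89]
23.1 [-2.6 -1.8 -0.2] [-0.46  0.56 -0.01] [545.9  196.48 257.89]
23.15 [-2.6 -0.7  0.6] [-0.45  0.59  0.03] [545.88 196.51 257.87]
23.2 [-2.5 -1.6  0.4] [-0.47  0.59  0.04] [545.89 196.51 257.89]
23.25 [-2.2 -1.7 -0.3] [-0.44  0.63  0.05] [545.91 196.5  257.92]
23.3 [-2.2 -1.4 -0.8] [-0.48  0.51 -0.02] [545.91 196.5  257.89]
23.35 [-1.6 -2.2  0.2] [-0.48  0.61 -0.07] [545.92 196.5  257.91]
```

The sideways force is bar friction and sits within ±0.4 mm. I step half-way, soften the grip, then open slowly.

```bash

python3 -m crank '{"dr":[[0,0,0],[0,0,0],[0,0,0],[0,0,0],[0,0,0]],"travel":[[0.0002,0,0],[0,0,0],[0,0,0],[0,0,0],[0,0,0]],"claw":[-1,-1,-1,-1,-1]}' 20 |grep ft
python3 -m crank '{"dr":[[0,0,0],[0,0,0],[0,0,0],[0,0,0],[0,0,0]],"travel":[[0,0,0],[0,0,0],[0,0,0],[0,0,0],[0,0,0]],"claw":[-1,-1,-1,-1,-1]}' 20 |grep ft
python3 -c "
from h import *
F=[]
for _ in range(16): vision.camera('top');F.append(manip.state()['ft_force'])
print(np.mean(F[:8],0).round(2),np.mean(F[8:],0).round(2))"
```

```text
ft_force: [-0.7, -1.1, 1.0]
ft_force: [-0.7, -0.3, 0.1]
[-0.17  0.2  -0.15] [-0.15  0.23 -0.07]
```

All the forces are about zero and steady, so I release slowly.

```bash

python3 -m crank '{"dr":[[0,0,0],[0,0,0],[0,0,0],[0,0,0],[0,0,0]],"travel":[[0,0,0],[0,0,0],[0,0,0],[0,0,0],[0,0,0]],"claw":[-0.56,-0.52,-0.48,-0.44,-0.4]}' 20
python3 -m crank '{"dr":[[0,0,0],[0,0,0],[0,0,0],[0,0,0],[0,0,0]],"travel":[[0,0,0],[0,0,0],[0,0,0],[0,0,0],[0,0,0]],"claw":[-0.35,-0.3,-0.2,-0.1,0]}'
python3 look.py pics/l7.png | grep -v top
```

```text
clock: 25.65
tcp_pos: [0.5458, 0.1964, 0.2579]
tool_rot: [-0.742, 1.748, -1.749]
ft_force: [-0.1, -0.0, -0.9]
finger_gap: 0.0255
clock: 26.15
tcp_pos: [0.5458, 0.1964, 0.2579]
tool_rot: [-0.742, 1.749, -1.749]
ft_force: [0.6, -0.4, -0.6]
finger_gap: 0.0428
scene bar 226 hookxy mm [37.9 -3.6] z 0.207 rect [43.1 -1. ] [136.   64.2] 20.5
scene rim 620 hookxy mm [-8.4 -8.4] z 0.116 rect [-6.6  0.8] [120.  114.4] 0.4
scene orange [[-25, 3, 219], [-25, -8, 227], [-21, 2, 215], [-21, 0, 213], [-18, 3, 210], [-21, -7, 216], [-18, -4, 212], [-18, -8, 212], [-15, -10, 214], [-12, 30, 122], [-29, 26, 121], [-19, 25, 121], [-15, 26, 121], [-19, 21, 121], [-8, 16, 123], [26, 19, 121]]
tcp hookxy [-4.1  0.5]
tcp [0.5458 0.1964 0.2579] q [-0.8   0.49  0.5   1.74 -0.28  0.98 -0.96] f [-0.2  0.6 -0.5] gap 0.0429 t 26.25
travel [-0.0041 -0.1021  0.0005] zyaw -44.01 tooly [ 0.  0. -1.]
dr_y -0.0001
```

View pics/l7.png

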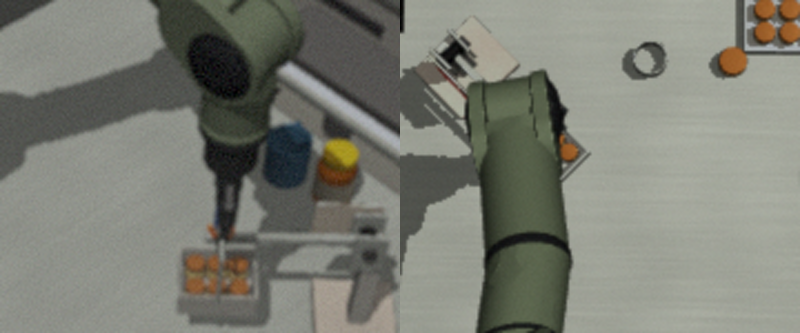

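The basket did not move on release (rim still at 116 mm, same pixels, jaw gap 43 mm around the 18 mm grip). I raise the hand straight up and then back off.

```bash

python3 -m crank '{"dr":[[0,0,0],[0,0,0],[0,0,0],[0,0,0],[0,0,0]],"travel":[[0,-0.004,0],[0,-0.008,0],[0,-0.012,0],[0,-0.015,0],[0,-0.02,0]],"claw":[0,0,0,0,0]}'
python3 -m crank '{"dr":[[0,0,0],[0,0,0],[0,0,0],[0,0,0],[0,0,0]],"travel":[[0,-0.02,0],[0,-0.025,0],[0,-0.025,0],[0,-0.025,0],[0,-0.02,0]],"claw":[0,0,0,0,0]}' >/dev/null
python3 -m crank '{"dr":[[0,0,0],[0,0,0],[0,0,0],[0,0,0],[0,0,0]],"travel":[[0.03,0,0],[0.03,0,0],[0.03,0,0],[0.03,0,0],[0.03,0,0]],"claw":[0,0,0,0,0]}'
python3 -m crank '{"dr":[[0,0,0],[0,0,0],[0,0,0],[0,0,0],[0,0,0]],"travel":[[0,0,0],[0,0,0],[0,0,0],[0,0,0],[0,0,0]],"claw":[0,0,0,0,0]}'
python3 - <<'E'
from h import *
g=[]
for i in range(10):
    p,d,w=cloud("scene");hsv=cv2.cvtColor(p,cv2.COLOR_BGR2HSV);m=(hsv[...,0]>100)&(hsv[...,0]<130)&(hsv[...,1]>110)&(np.linalg.norm(w[...,:2]-[.545,.196],axis=-1)<.06)
    g.append([*np.argwhere(m).mean(0),*np.median(w[m],0)*1000])
print(np.round(g,1)); o=np.load("scene0.npz")["p"]
cv2.imwrite("pics/f.png",np.hstack([cv2.resize(p,(480,300)),cv2.resize(p[110:230,330:450],(300,300),interpolation=2)]))
E
```

```text
clock: 26.75
tcp_pos: [0.5456, 0.1963, 0.3181]
tool_rot: [-0.742, 1.749, -1.749]
ft_force: [-0.2, 0.2, -0.1]
finger_gap: 0.0427
clock: 27.75
tcp_pos: [0.4407, 0.0873, 0.4327]
tool_rot: [-0.741, 1.749, -1.748]
ft_force: [0.6, 0.4, 0.3]
finger_gap: 0.0428
clock: 28.25
tcp_pos: [0.4418, 0.0888, 0.4318]
tool_rot: [-0.743, 1.748, -1.749]
ft_force: [-0.1, 0.2, 0.1]
finger_gap: 0.0429
[[155.3 370.1 546.9 190.9 262.5]
 [155.2 370.1 546.3 190.  266.7]
 [155.3 370.  546.5 189.5 263.3]
 [155.2 370.2 547.1 190.4 266.3]
 [155.2 370.1 546.4 190.4 264.3]
 [155.2 370.1 547.4 189.6 263.4]
 [155.2 370.2 546.9 190.1 264.4]
 [155.2 370.  546.5 190.2 264.1]
 [155.2 370.1 546.1 189.6 266. ]
 [155.2 370.1 545.6 190.3 264.4]]
```

View pics/f.png

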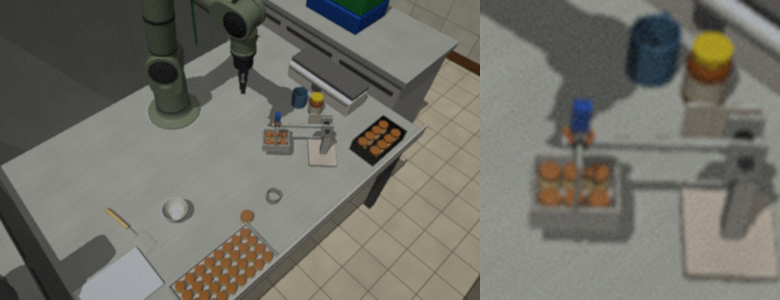

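The basket hangs in the hook with the arm about level. Over 0.5 s its grip stayed within 0.2 px of (370,155), and the other things are where they were. I hand in.

```bash
python3 -c "
from h import *
print(manip.hand_in(),manip.state()['clock'])"
```

```text
the job is handed in; nothing more can be done
the job is handed in; nothing more can be done
```

The basket hangs by its bar in the orange hook, and the job was handed in at about 29 s of the 64 s allowed. I gripped it by the blue grip (load about 4.5 N), turned it to line up with the arm, and carried it in over the lip. I then lowered it with the sinking arm at 12–15 mm/s.

- **Release:** just before I let go, the hand carried about 0 N (vertical −0.1 N, sideways 0.3 N or less). The basket showed no movement when the jaws opened.
- **After backing off:** the grip stayed within 0.2 px over ten pictures in 0.5 s. The arm was about level, and by eye the other things were where they had been; I did not measure them.
- **What disagreed:** while lowering, the bar rubbed in the hook with up to about 3 N sideways. I corrected this by 0.2–3 mm steps before letting go.

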